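Open the bench clamp

ROBOT

A 6-joint arm with a two-finger parallel gripper is mounted at the origin on the work surface. World frame = base frame: x ahead of the robot, y to its left, z up, the work surface at z = 0. Lengths are in m, angles in degrees, forces in N, time in s.
With the tool pointing down it reaches from about 0.3 to 0.75 m from the base axis. Payload 8.5 kg.
Tool frame: the origin (TCP) lies at the very end of the fingers, on their centre line; the grasp point (between the pads) lies 19 mm behind it (env.tcp_to_grasp is the distance from the TCP to the grasp point, in m); z points along the fingers, y is the line along which they close (so a half turn about z gives the same grasp; the last joint's range is limited). The gripper opens to 85 mm and grips with 20 to 120 N. Pads are 22 mm wide; open, the fingers measure 114 mm over their backs; the gripper's body (76 mm by 85 mm) begins 54 mm behind the grasp point. The pads swing forward as they close: fully open they stand 13 mm farther back than shut.
Start: joints at [63.467, 21.807, 74.336, -0, 83.858, -12.336], TCP at [0.135, 0.533, 0.231] pointing down, gripper open.
Joint ranges: [-178.18, 178.18], [-50.72, 133.34], [12.68, 142.11], [-81.47, 261.47], [9.98, 163.14], [-165.26, 165.26]. Speed limits (degrees/s): [136.94, 136.94, 180, 180, 180, 180].

INTERFACE

Orientations are given as a 3x3 rotation matrix whose columns are the frame's x, y, z axes.
In Python, from rig import status, get_image, env gives the robot as it stands.
- The arm moves only by the shell command python3 -m handwheel 'ROWS' [FORCE]. ROWS is text: rows parted by semicolons, each of 7 numbers parted by spaces: the shift along the world's x, y, z in cm, then the turn, a rotation vector about the world's x, y, z in degrees, then the opening, from 0 (shut) to 1 (fully open). In form: dx dy dz wx wy wz gripper; .... A call has 1 to 8 rows; each row is the pose to reach, as a shift and turn from the pose commanded when the call began; what a row does not reach only later rows make up. A row lasts 1/12 s, in which the tool goes at most 41.7 mm and 7.16 degrees, less where a joint would pass 70% of its speed; a pose out of reach is approached as far as the arm can. A call with a gripper value outside its range is refused whole. The fingers move at their own pace and stop on an object; FORCE is the grip in N (left out, the last holds). Time passes only in rows, so rows that repeat a pose let the fingers close. It gives the time, the measured TCP pose, the force, the opening and the grip force at its end, in the units of the state.
- status.observe(): the state, without advancing time (a new reading comes with each control period).
- get_image(name): name is "side" or "top" or "wrist"; returns a dict with "color" (480x640x3 uint8, red, green, blue), "vertical_fov" (degrees; the focal length in pixels is half the picture's height over the tangent of half this angle, whatever the lens; pixels are square), "cx", "cy" (the principal point, pixels), "xyz" and "orientation" of the camera in the world. Camera axes: x right, y down, z forward; pixel columns grow to the right and rows downward; lengths in m; the calibration is good to about 2 mm. A picture is of the moment at which its call begins. There is no depth.
- env.close_job(): hands the job in; it is judged then, once.
The state is a dict: "time_s": time; "q": joint angles; "qvel": joint speeds; "joint_efforts": joint torques, N m; "position": TCP position; "tool_rot": TCP orientation; "ft_force": force on the tool from outside, world axes, zero at the start; "wrist_torque": the same for the moment, N m; "grip_width": finger opening in m; "gripper_force": force on a finger pad.
Only numpy, scipy, OpenCV 4.12 (cv2) and the standard library are available. Lean on these libraries where they do the work, as an engineer would, in place of code of your own. Each camera call takes 0.05 s, during which the arm holds its last target. There are 200 camera calls.

TASK

The aluminium enclosure in the bench clamp is finished and the clamp is to be opened. Press the orange release key on the clamp's sliding jaw all the way down, where it stays, then push the jaw back along its bar until it rests against the yellow stop collar. Lift nothing, leave the enclosure standing where it is, and do not disturb the other things on the bench.

Things in the scene. Friction and masses are not known exactly. Their poses are not given: they have to be found in the camera images.
- clamp: Clamp bolted to the bench: base plate 335 x 100 x 8 mm, steel bar 20 mm wide (top at height 34 mm), blue fixed jaw 64 mm high at one end, tail post 44 mm high at the other. Origin on the bench, straight below the key's middle as the jaw stands at the start; z up; x along the bar from fixed jaw to tail post, the direction to push the jaw. Fixed jaw face at x = -88 mm, plate from x = -125 to 210 mm.
- jaw (a joint): Travel of the sliding jaw in m: 0 at the start (clamping), grows along the clamp's x as it is pushed back, 0.06 to 0.11 where it meets the collar. Blocked within 2 mm while the key is up; with the key down it slides with about 4 N of drag and stays where left. Blue carriage 76 mm along the bar (clamp x = -26 to 50 mm at the start), 64 mm wide, top at height 60 mm; key and push plate on top.
- push_face (a point): Point on the front of the jaw's upright aluminium push plate (the side towards the key), mid-width, at height 85 mm. The plate is 56 mm wide, 12 mm thick, from height 60 to 100 mm. Moves with the jaw; axes as the clamp's: push along +x. It lies 28 mm beyond the key's middle along x, 11 mm clear of the key's edge.
- release (a joint): How far the release key is pressed down, in m: 0 up (locked), 0.008 fully down. The pawl leaves the ratchet at 0.004. It needs about 3 N, and stays down once pressed (no spring return).
- key_top (a point): Middle of the top face of the orange release key, 34 mm along the bar by 36 mm wide, on top of the sliding jaw; its top stands at height 72 mm when up and 64 mm when fully down. Moves with the jaw and with the key.
- jaw_back (a point): Middle of the rear face of the sliding jaw, height 40 mm: the face that meets the collar.
- collar: Yellow stop collar fixed on the bar, 22 mm along the bar, 58 mm wide, top at height 54 mm. Origin on bench level under the middle of the face that looks at the jaw; its x axis is the clamp's x. The jaw is home when jaw_back reaches this face.
- enclosure: Finished aluminium enclosure, 56 (along the bar) x 70 x 26 mm, loose, standing on the clamp's anvil plate (height 38 mm, so its top is at 64 mm) between the fixed jaw and the sliding jaw. Origin at the centre of its underside. To be left alone.
- spare: Bystander: loose grey plastic enclosure, 56 x 70 x 26 mm. Origin at the centre of its underside.
- screwdriver: Bystander: loose red-handled screwdriver, 170 mm long, 26 mm thick, lying beside the clamp on the side of the clamp's +y. Origin under its middle.
- spool: Bystander: loose white spool, 56 mm across, 30 mm high, beside the clamp on the side of its -y. Origin under its middle.
- bottle: Bystander: clear bottle with blue cap, 52 mm across, 120 mm high. Origin at its foot.
- cup: Bystander: steel cup, 68 mm across, 70 mm high. Origin at its foot.
- carton: Bystander: open blue box, 110 x 160 x 50 mm. Origin at the centre of its underside.
- crimper: Bystander: crimping pliers with black handles, about 170 x 60 x 14 mm, lying flat. Origin under their middle.

How it is judged (in metres and radians):
On the way, in this order (a step that is already met when the one before it is completed fails the run):
1. the release key is pressed down (at least 5.5 of its 8 mm) while the jaw is still in its clamping position (value of joint release above 0.0055 m and value of joint jaw below 0.006 m), for 0.1 s.
2. the jaw has been pushed back to the collar (within 4 mm) (x of jaw_back in the frame of collar between -0.004 and 0.004 m and value of joint jaw above 0.05 m), for 0.2 s.
At the end, for the whole second after the job is handed in: The jaw's rear face is within 4 mm of the collar and at rest, the key is still down (at least 5.5 of its 8 mm), and the enclosure stands upright within 12 mm of where it stood (x of jaw_back in the frame of collar between -0.004 and 0.004 m and value of joint release above 0.0055 m and velocity of joint jaw between -0.005 and 0.005 m/s and distance of enclosure from where it was at the start of the episode below 0.012 m and angle between enclosure's own z axis and vertical below 0.1 rad and linear speed of enclosure below 0.01 m/s); the robot touches nothing.
It fails at once if the enclosure is shifted by more than 12 mm, lifted or tipped (distance of enclosure from where it was at the start of the episode above 0.012 m or angle between enclosure's own z axis and vertical above 0.15 rad).
It fails at once if another thing on the bench is moved by more than 25 mm or lifted (distance of any of spare, screwdriver, spool, bottle, cup, carton, crimper from where it was at the start of the episode above 0.025 m).
It also fails if it takes over 32 s, if anything falls off the work surface, if the arm or the gripper's body presses on something with over 40 N, if the wrist force passes 120 N, or if a joint passes its speed limit or range.

## Working session

There is one attempt and no reset: what is moved stays moved. The work goes in short steps, Python scripts to look and compute and a shell command to move; the robot and the scene stay as the last step left them, time stands still between calls to the robot, and variables do not carry over. Pictures are saved under pics/ and viewed, at most 10 in all, crops included, and the job is handed in when it is done.

```bash
mkdir -p pics
cat > h.py <<'E'
import numpy as np,cv2
from rig import status,get_image,env
def snap(n,f):
    d=get_image(n); cv2.imwrite(f'pics/{f}.png',d['color'][:,:,::-1]); np.save(f'pics/{f}.npy',{k:v for k,v in d.items()},allow_pickle=True); return d
def ray(f,u,v):
    d=np.load(f'pics/{f}.npy',allow_pickle=True).item(); F=240/np.tan(np.radians(d['vertical_fov']/2))
    return np.array(d['xyz']),np.array(d['orientation'])@np.array([(u-d['cx'])/F,(v-d['cy'])/F,1])
def atz(f,u,v,z):
    o,r=ray(f,u,v); return o+r*(z-o[2])/r[2]
def tri(*obs):
    A=np.zeros((3,3));b=np.zeros(3)
    for f,u,v in obs:
        o,r=ray(f,u,v); r=r/np.linalg.norm(r); P=np.eye(3)-np.outer(r,r); A+=P;b+=P@o
    return np.linalg.solve(A,b)
E
python3 - <<'E'
from h import *
for n in('top','side'):
    d=snap(n,n+'1'); print(n,d['xyz'],d['vertical_fov'])
s=status.observe(); print(s['time_s'],s['position'],s['tool_rot'],s['ft_force'],s['grip_width'])
E
```

```text
top [0.44899757 0.00280657 1.24346279] 56.14341831937878
side [ 0.14242497 -0.80004393  0.7545037 ] 54.84044976520081
0.1 [0.13478108 0.53297109 0.23079223] [[-9.69458150e-01  2.45256178e-01 -5.49226754e-04]
 [ 2.45256666e-01  9.69457496e-01 -1.15366985e-03]
 [ 2.49507336e-04 -1.25313616e-03 -9.99999184e-01]] [-0.30469868  0.90432203 -0.24030244] 0.08527653486222771
```

View pics/top1.png

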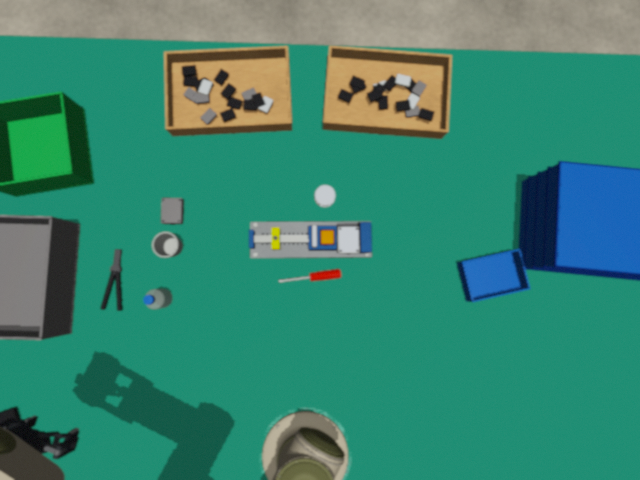

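View pics/side1.png

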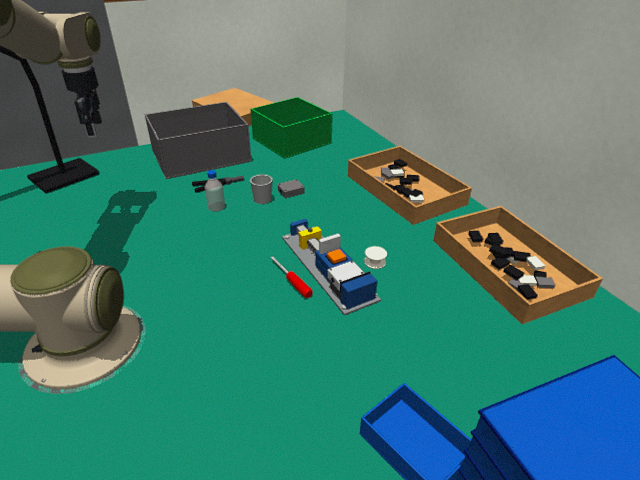

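The top view shows the clamp with its bar along world +y: key about (327,237), push plate (315,237), collar (276,238), screwdriver on the robot side and spool beyond. I'll enlarge both views.

Run:
```python
import cv2,numpy as np
a=cv2.imread('pics/top1.png')[210:285,240:380]; b=cv2.imread('pics/side1.png')[210:315,270:390]
a=cv2.resize(a,None,fx=5,fy=5,interpolation=2)[:375]; cv2.imwrite('pics/tc.png',a)
cv2.imwrite('pics/sc.png',cv2.resize(b,None,fx=5,fy=5,interpolation=2))
```

```text
(no output)
```

View pics/tc.png

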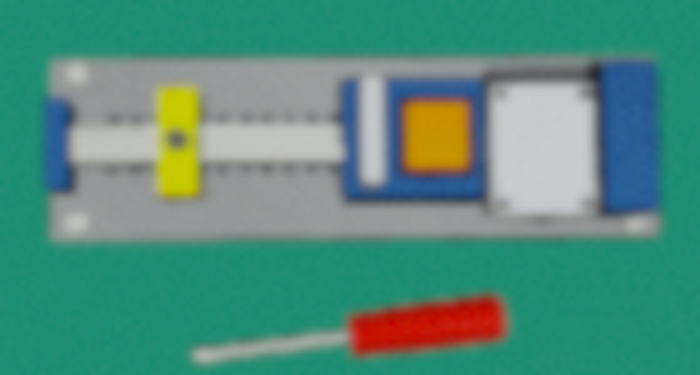

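View pics/sc.png

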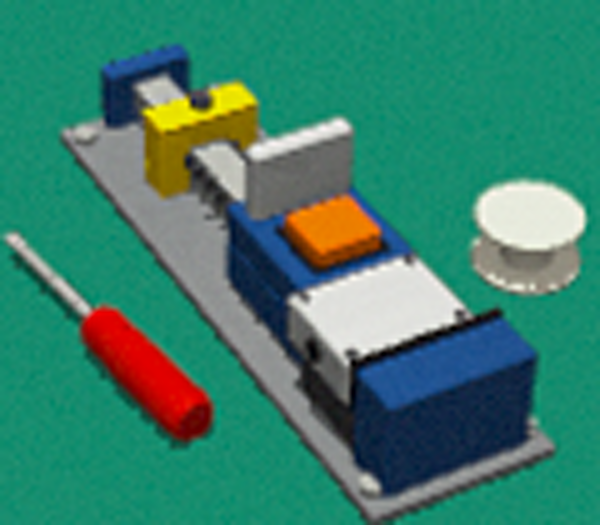

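Top crop: key centre ≈(437,135), front edge of plate top ≈(386,130), jaw rear x≈344, collar face x≈199. Side crop: key top centre ≈(333,227), plate's top-front corners ≈(250,160) and (352,127).

Run:
```python
from h import *
T=lambda u,v:('top1',240+(u+.5)/5-.5,210+(v+.5)/5-.5)
S=lambda u,v:('side1',270+(u+.5)/5-.5,210+(v+.5)/5-.5)
print('key',tri(T(437,135.5),S(333,227)),atz(*T(437,135.5),.072),atz(*S(333,227),.072))
print('plate front',tri(T(386,74),S(352,127)),tri(T(386,187),S(250,160)),atz(*T(386,130),.1))
print('jaw rear',atz(*T(344,140),.06),'collar',atz(*T(199,140),.054))
a=atz(*T(50,60),.008);b=atz(*T(655,60),.008);c=atz(*T(50,241),.008);e=atz(*T(660,239),.008)
print('plate',a,b,c,e,'yaw',np.degrees(np.arctan2((a-b)[1],(a-b)[0])),np.degrees(np.arctan2((c-e)[1],(c-e)[0])))
print('anchors: fixedjaw face',atz(*T(601,140),.064))
```

```text
key [ 0.57431847 -0.04306417  0.06837732] [ 0.57409181 -0.04299559  0.072     ] [ 0.57186853 -0.04701067  0.072     ]
plate front [ 0.60054927 -0.0143787   0.1007719 ] [ 0.54339652 -0.01623682  0.10044674] [ 0.57322841 -0.01576442  0.1       ]
jaw rear [0.57166079 0.00565665 0.06      ] collar [0.57021748 0.08264624 0.054     ]
plate [0.61716831 0.16955647 0.008     ] [ 0.62628304 -0.16549411  0.008     ] [0.51702406 0.16555444 0.008     ] [ 0.52695859 -0.16951947  0.008     ] yaw 91.55829301416426 91.69825176996193
anchors: fixedjaw face [ 0.57488258 -0.12989035  0.064     ]
```

```bash
python3 -m handwheel '2.4 -3.1 0 0 0 5 0; 4.8 -6.2 0 0 0 10 0; 7.2 -9.3 0 0 0 16 0; 9.6 -12.4 0 0 0 16 0; 12 -15.5 0 0 0 16 0; 14.4 -18.6 0 0 0 16 0; 16.8 -21.7 0 0 0 16 0; 19.2 -24.8 0 0 0 16 0' 60
python3 -m handwheel '2.4 -3.1 0 0 0 0 0; 4.8 -6.2 0 0 0 0 0; 7.2 -9.3 0 0 0 0 0; 9.6 -12.4 0 0 0 0 0; 12 -15.5 0 0 0 0 0; 14.4 -18.6 0 0 0 0 0; 16.8 -21.7 0 0 0 0 0; 19.2 -24.8 0 0 0 0 0'
python3 -m handwheel '2.4 -3.1 -1 0 0 0 0; 4.8 -6.2 -3 0 0 0 0; 5.5 -8 -6 0 0 0 0; 5.5 -8 -8 0 0 0 0; 5.5 -8 -10 0 0 0 0; 5.5 -8 -10 0 0 0 0; 5.5 -8 -10 0 0 0 0'
python3 - <<'E'
from h import *
s=status.observe();print(s['tool_rot'],s['q'])
E
```

```text
time_s: 0.77
position: [0.3274, 0.2835, 0.2312]
tool_rot: [[-0.999, -0.032, -0.0], [-0.032, 0.999, -0.0], [0.0, -0.0, -1.0]]
ft_force: [1.1, 1.3, -0.4]
grip_width: 0.0002
gripper_force: 0.0
time_s: 1.43
position: [0.5196, 0.0353, 0.2311]
tool_rot: [[-1.0, -0.031, -0.001], [-0.031, 1.0, 0.0], [0.001, 0.0, -1.0]]
ft_force: [0.5, 0.6, 0.0]
grip_width: -0.0004
gripper_force: 0.0
time_s: 2.02
position: [0.5736, -0.0427, 0.1309]
tool_rot: [[-1.0, -0.031, -0.002], [-0.031, 1.0, 0.001], [0.002, 0.001, -1.0]]
ft_force: [-0.2, 0.7, 1.4]
grip_width: 0.0001
gripper_force: 0.0
[[-9.99504287e-01 -3.14191452e-02 -2.00423700e-03]
 [-3.14203772e-02  9.99506086e-01  5.86175252e-04]
 [ 1.98482995e-03  6.48858560e-04 -9.99997820e-01]] [-1.60470278e+01  2.94319477e+01  7.91611893e+01  5.62481425e-04
  7.15265068e+01 -1.07847725e+02]
```

```bash
python3 -m handwheel '0 0 -4 0 0 0 0; 0 0 -5 0 0 0 0; 0 0 -5 0 0 0 0' | head -3
python3 - <<'E'
from h import *
snap('wrist','w1'); snap('side','s2')
a=cv2.imread('pics/w1.png'); b=cv2.imread('pics/s2.png')[190:310,280:400]
cv2.imwrite('pics/c2.png',np.hstack([cv2.resize(a,(400,300)),cv2.resize(b,(400,400))[:300]]))
E
```

```text
time_s: 2.27
position: [0.5728, -0.0423, 0.0801]
tool_rot: [[-0.999, -0.032, -0.004], [-0.032, 0.999, 0.001], [0.004, 0.001, -1.0]]
```

View pics/c2.png

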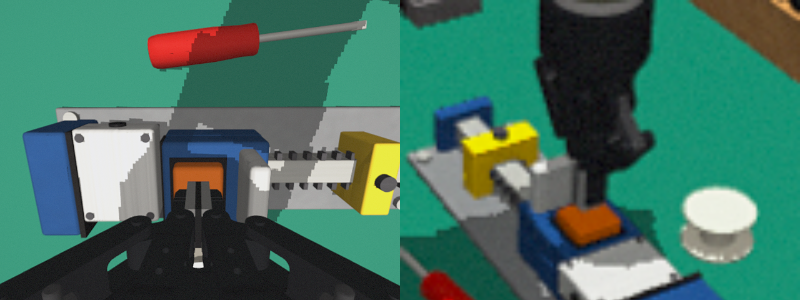

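The wrist view shows the fingertips (197,190) centred over the key (172–224); the side view agrees, with clearance to the plate. Pressing.

```bash
python3 -m handwheel '0 0 -0.5 0 0 0 0; 0 0 -0.8 0 0 0 0; 0 0 -1.0 0 0 0 0; 0 0 -1.2 0 0 0 0; 0 0 -1.4 0 0 0 0; 0 0 -1.5 0 0 0 0;0 0 -1.5 0 0 0 0'
```

```text
time_s: 2.95
position: [0.5741, -0.0428, 0.0663]
tool_rot: [[-1.0, -0.031, 0.0], [-0.031, 1.0, -0.0], [-0.0, -0.0, -1.0]]
ft_force: [1.4, 0.2, 1.0]
grip_width: 0.0
gripper_force: 0.5
```

```bash
python3 -m handwheel '0 0 -0.1 0 0 0 0; 0 0 -0.2 0 0 0 0; 0 0 -0.2 0 0 0 0'; python3 -m handwheel '0 0 -0.1 0 0 0 0; 0 0 -0.1 0 0 0 0;0 0 -0.1 0 0 0 0'
```

```text
time_s: 3.2
position: [0.574, -0.0428, 0.0642]
tool_rot: [[-1.0, -0.031, 0.0], [-0.031, 1.0, -0.0], [-0.0, -0.0, -1.0]]
ft_force: [1.4, 0.1, 2.0]
grip_width: -0.0001
gripper_force: 0.7
time_s: 3.45
position: [0.5741, -0.0429, 0.064]
tool_rot: [[-1.0, -0.031, 0.001], [-0.031, 1.0, -0.0], [-0.001, -0.0, -1.0]]
ft_force: [-1.4, -0.2, 8.3]
grip_width: -0.0002
gripper_force: 3.8
```

```bash
python3 -m handwheel '0 0 0.5 0 0 0 0; 0 0 1 0 0 0 0; 0 0.5 1 0 0 0 0; 0 1 1 0 0 0 0; 0 1.3 1 0 0 0 0; 0 1.6 1 0 0 0 0; -0.1 1.9 1 0 0 0 0; -0.1 2.2 1 0 0 0 0'
python3 -m handwheel '0 0.4 0 0 0 0 0; 0 0.8 0 0 0 0 0; 0 1.2 0 0 0 0 0; 0 1.6 0 0 0 0 0; -0.1 2.0 0 0 0 0 0; -0.1 2.4 0 0 0 0 0; -0.1 2.7 0 0 0 0 0; -0.1 3 0 0 0 0 0'
```

```text
time_s: 4.12
position: [0.5732, -0.021, 0.0732]
tool_rot: [[-1.0, -0.031, 0.001], [-0.031, 1.0, -0.001], [-0.001, -0.001, -1.0]]
ft_force: [1.6, -4.3, -1.3]
grip_width: 0.0001
gripper_force: 2.1
time_s: 4.78
position: [0.5718, 0.0096, 0.0734]
tool_rot: [[-0.999, -0.032, -0.0], [-0.032, 0.999, 0.0], [0.0, 0.0, -1.0]]
ft_force: [-0.4, -3.9, -0.7]
grip_width: 0.0001
gripper_force: 2.1
```

```bash
python3 -m handwheel '0 0.5 0 0 0 0 0; 0 1 0 0 0 0 0; 0 1.5 0 0 0 0 0; -0.1 2 0 0 0 0 0; -0.1 2.5 0 0 0 0 0; -0.1 2.9 0 0 0 0 0; -0.1 3.2 0 0 0 0 0; -0.1 3.4 0 0 0 0 0'
python3 -m handwheel '0 0.15 0 0 0 0 0; 0 0.3 0 0 0 0 0; 0 0.45 0 0 0 0 0; 0 0.6 0 0 0 0 0'
```

```text
time_s: 5.45
position: [0.5706, 0.0437, 0.0733]
tool_rot: [[-0.999, -0.032, -0.001], [-0.032, 0.999, 0.0], [0.001, 0.0, -1.0]]
ft_force: [-2.4, -3.9, 0.7]
grip_width: 0.0
gripper_force: 2.1
time_s: 5.78
position: [0.5706, 0.0485, 0.0733]
tool_rot: [[-0.999, -0.032, -0.001], [-0.032, 0.999, -0.002], [0.001, -0.002, -1.0]]
ft_force: [-4.3, -16.0, 1.4]
grip_width: -0.0002
gripper_force: 7.7
```

```bash
python3 -m handwheel '0 0 0 0 0 0 0; 0 0.05 0 0 0 0 0; 0 0.05 0 0 0 0 0; 0 0.05 0 0 0 0 0'
python3 -m handwheel '0 -0.4 0 0 0 0 0; 0 -0.8 0 0 0 0 0; 0 -0.8 1 0 0 0 0; 0 -0.8 4 0 0 0 0; 0 -0.8 8 0 0 0 0; 0 -0.8 11 0 0 0 0; -2 -0.8 14 0 0 0 0; -5 -0.8 14 0 0 0 0'
python3 -m handwheel '-3 0 2 0 0 0 0; -6 0 3 0 0 0 0; -9 0 3 0 0 0 0; -12 0 3 0 0 0 0; -12 0 3 0 0 0 0'|head -2
python3 - <<'E'
from h import *
snap('top','t3'); snap('side','s3')
a=cv2.imread('pics/t3.png')[205:290,240:380]; b=cv2.imread('pics/s3.png')[200:320,265:390]
cv2.imwrite('pics/c3.png',np.hstack([cv2.resize(a,(450,273)),cv2.resize(b,(284,273))]))
E
```

```text
time_s: 6.12
position: [0.5706, 0.0484, 0.0733]
tool_rot: [[-1.0, -0.031, -0.001], [-0.031, 1.0, -0.002], [0.001, -0.002, -1.0]]
ft_force: [-3.8, -11.0, 2.1]
grip_width: -0.0003
gripper_force: 5.5
time_s: 6.78
position: [0.5238, 0.0417, 0.2194]
tool_rot: [[-0.999, -0.032, 0.012], [-0.032, 0.999, -0.001], [-0.012, -0.001, -1.0]]
ft_force: [1.2, -0.4, 0.8]
grip_width: 0.0004
gripper_force: 0.0
time_s: 7.2
position: [0.3967, 0.0427, 0.2443]
```

View pics/c3.png

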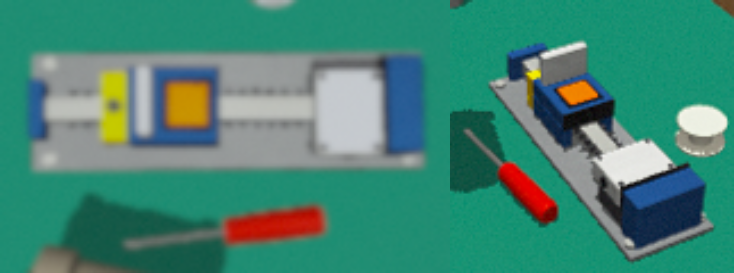

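The pictures show the jaw's rear (130,105) against the collar, the key down, the enclosure still by the fixed jaw and the arm clear. I'm handing in.

```bash
python3 -c "
from rig import env
print(env.close_job())"
```

```text
the job is handed in; nothing more can be done
None
```

I pressed the release key down until it bottomed and pushed the jaw back until it met the yellow collar; the last pictures show the enclosure still in place and the nearby items undisturbed. I handed the job in at about 7 s, and no verdict was returned.

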